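# Release the cured hexagon from the glueing jig

## Task

The hexagonal ring of six spheres in the glueing jig has set: throw fully open only the two toggle clamps that hold it down, leaving the other four locked on their two-sphere pieces. Then lift the ring out and lay it gently, flat, in the empty tray; do not bump the magnifier that hangs over the clamps or shift anything else, and leave the two clamps open.

Things in the scene. Friction and masses are not known exactly. Their poses are not given: they have to be found in the camera images.
- jig: Glueing jig, fixed: aluminium plate 190 (x) x 230 (y) x 12 mm. Origin: centre of its underside, on the table; x points from the work (robot) side to the clamp side, y along the row. Six toggle clamps 30 mm apart, pivots at x = 40, y = -75, -45, -15, 15, 45, 75 mm (clamps 1 to 6), feet at x = 2. Nests on the plate at x = 2, y = -60, 0, 60. Fence 9 mm high at x = 12.5 to 16.5 mm.
- ring: Hexagon: six 18 mm black spheres, 30 mm apart centre to centre, 7 mm grey rods; 78 mm over corners, 18 thick, 45 g. Loose, flat on the plate, one bond under its nest's two clamps. Origin: on the underside below the middle of that held bond; y along it, z up. Hexagon centre at x = -26, free front bond at x = -52 mm (along y, two spheres at y = +-15); 34 mm clear inside between front and held spheres.
- pair1: A two-sphere piece, still setting: two 18 mm black spheres 30 mm apart along its y, a grey rod between, 20 g. Loose, held in another nest by that nest's two clamps. Origin: on its underside, below the middle of the rod.
- pair2: The other two-sphere piece, the same, in the third nest.
- tray: Empty shallow aluminium tray, cork-lined, fixed: 170 x 170 mm outside, rim 16 mm above the table, walls and floor 4 mm thick. Origin: centre of its underside, axes along its sides.
- magnifier: Swing-arm magnifier, fixed: round level head, 208 mm over, 34 mm thick, underside 290 mm above the table. Origin: on the table below the lens centre. Its arm runs above the head along +y to a post 360 mm away on a round foot of 170 mm. The head's front edge is about above the upright handles: no room for an upright tool over thrown ones. Not to be bumped.
- paperweight: Cobalt-blue glass dome paperweight, 72 mm diameter, 51 mm high, loose bystander; origin: centre of its underside.
- rod_clamp: Chrome rod clamp (boss head), block 30 x 24 x 50 mm with two thumbscrews, 92 mm over all, loose bystander; origin: centre of its underside.
- tin: Round tin of grey connectors, 83 mm diameter, 45 mm high, loose bystander; origin: centre of its underside.
- glue: White glue bottle, 38 mm diameter, 105 mm high, loose bystander; origin: centre of its underside.
- sphere_rack: Wooden block 75 x 105 mm holding six 25 mm black spheres, 33 mm high, loose bystander; origin: centre of its underside.
- model: Part-built graphite layer model on a wooden base 200 x 200 mm, 115 mm high, loose bystander; origin: centre of its underside.
- clamp1 (a joint): Clamp 1 (nest at jig y = -60 mm): angle of its hold-down bar, 0 = locked down, 1.48 = stop; from about 1.15 it is fully open. Stays where it is left; about 5 N on the handle towards jig +x opens it. Bar pivot 36 mm above the table; the handle's pin is 14 mm above that when locked and turns with the bar about it. The handle leans towards jig +x by 0.53 of this angle.
- handle1 (a point): Free end of clamp 1's handle (black sleeve 12 mm thick, 44 mm long, round end), on its axis, 58 mm from the handle's pin. Locked, the handle is upright and its end 108 mm above the table; at the stop it leans 45 degrees and its end is 55 mm farther along jig +x and 30 mm lower.
- clamp2 (a joint): Clamp 2 (nest at jig y = -60 mm): angle of its hold-down bar, 0 = locked down, 1.48 = stop; from about 1.15 it is fully open. Stays where it is left; about 5 N on the handle towards jig +x opens it. Bar pivot 36 mm above the table; the handle's pin is 14 mm above that when locked and turns with the bar about it. The handle leans towards jig +x by 0.53 of this angle.
- handle2 (a point): Free end of clamp 2's handle (black sleeve 12 mm thick, 44 mm long, round end), on its axis, 58 mm from the handle's pin. Locked, the handle is upright and its end 108 mm above the table; at the stop it leans 45 degrees and its end is 55 mm farther along jig +x and 30 mm lower.
- clamp3 (a joint): Clamp 3 (nest at jig y = 0 mm): angle of its hold-down bar, 0 = locked down, 1.48 = stop; from about 1.15 it is fully open. Stays where it is left; about 5 N on the handle towards jig +x opens it. Bar pivot 36 mm above the table; the handle's pin is 14 mm above that when locked and turns with the bar about it. The handle leans towards jig +x by 0.53 of this angle.
- handle3 (a point): Free end of clamp 3's handle (black sleeve 12 mm thick, 44 mm long, round end), on its axis, 58 mm from the handle's pin. Locked, the handle is upright and its end 108 mm above the table; at the stop it leans 45 degrees and its end is 55 mm farther along jig +x and 30 mm lower.
- clamp4 (a joint): Clamp 4 (nest at jig y = 0 mm): angle of its hold-down bar, 0 = locked down, 1.48 = stop; from about 1.15 it is fully open. Stays where it is left; about 5 N on the handle towards jig +x opens it. Bar pivot 36 mm above the table; the handle's pin is 14 mm above that when locked and turns with the bar about it. The handle leans towards jig +x by 0.53 of this angle.
- handle4 (a point): Free end of clamp 4's handle (black sleeve 12 mm thick, 44 mm long, round end), on its axis, 58 mm from the handle's pin. Locked, the handle is upright and its end 108 mm above the table; at the stop it leans 45 degrees and its end is 55 mm farther along jig +x and 30 mm lower.
- clamp5 (a joint): Clamp 5 (nest at jig y = 60 mm): angle of its hold-down bar, 0 = locked down, 1.48 = stop; from about 1.15 it is fully open. Stays where it is left; about 5 N on the handle towards jig +x opens it. Bar pivot 36 mm above the table; the handle's pin is 14 mm above that when locked and turns with the bar about it. The handle leans towards jig +x by 0.53 of this angle.
- handle5 (a point): Free end of clamp 5's handle (black sleeve 12 mm thick, 44 mm long, round end), on its axis, 58 mm from the handle's pin. Locked, the handle is upright and its end 108 mm above the table; at the stop it leans 45 degrees and its end is 55 mm farther along jig +x and 30 mm lower.
- clamp6 (a joint): Clamp 6 (nest at jig y = 60 mm): angle of its hold-down bar, 0 = locked down, 1.48 = stop; from about 1.15 it is fully open. Stays where it is left; about 5 N on the handle towards jig +x opens it. Bar pivot 36 mm above the table; the handle's pin is 14 mm above that when locked and turns with the bar about it. The handle leans towards jig +x by 0.53 of this angle.
- handle6 (a point): Free end of clamp 6's handle (black sleeve 12 mm thick, 44 mm long, round end), on its axis, 58 mm from the handle's pin. Locked, the handle is upright and its end 108 mm above the table; at the stop it leans 45 degrees and its end is 55 mm farther along jig +x and 30 mm lower.
Not all that is in view belongs to the job. Leave any turquoise or yellow look-alike of the ring alone.

How it is judged:
By the outcome, as a careful person would: the job done as asked, in the order asked, and still so for the second after the job is handed in, with the robot touching nothing.
It also fails if it takes over 64 s, if anything falls off the work surface, if the arm or the gripper's body presses on something with over 40 N, if the wrist force passes 120 N, or if a joint passes its speed limit or range.

## Robot

A 6-joint arm with a two-finger parallel gripper is mounted at the origin on the work surface. World frame = base frame: x ahead of the robot, y to its left, z up, the work surface at z = 0. Lengths are in m, angles in degrees, forces in N, time in s.
With the tool pointing down it reaches from about 0.325 to 0.85 m from the base axis. Payload 15.5 kg.
Tool frame: the origin (TCP) lies at the very end of the fingers, on their centre line; the grasp point (between the pads) lies arm.grip_depth behind it (arm.grip_depth is the distance from the TCP to the grasp point, in m); z points along the fingers, y is the direction in which the jaws open and shut (so a half turn about z gives the same grasp; the last joint's range is limited). The gripper opens to 91 mm and grips with 3 to 60 N. Pads are 32 mm wide; open, the fingers measure 118 mm over their backs; the gripper's body (76 mm by 178 mm) begins 60 mm behind the grasp point.
Start: joints at [-82.248, 28.281, 77.091, -0, 74.628, -5.472], TCP at [0.143, -0.608, 0.214] pointing down, gripper open.
Joint ranges: [-166.48, 166.48], [-47.26, 123.95], [12.59, 153.08], [-70.14, 250.14], [6.76, 159.57], [-176.63, 176.63]. Speed limits (degrees/s): [108.29, 108.29, 147.25, 172.46, 172.46, 172.46].

## Interface

Orientations are given as a 3x3 rotation matrix whose columns are the frame's x, y, z axes.
In Python, from rig import arm gives the robot as it stands. Calls block until the motion is done:
- arm.move_to(position, orientation): joint-space move of the TCP to a pose.
- arm.move_l(position, orientation=None, feed=0.15): straight line of the TCP; orientation=None keeps the orientation; feed is the mean speed in m/s.
- arm.move_joints(angles): joint-space move.
- arm.grip(opening): finger opening in m; the grip force is fixed at half the most; returns when the fingers have stopped.
- arm.sleep(seconds).
- arm.solve_ik(position, orientation): joint angles nearest the present ones, or None.
- arm.snapshot(name): name is "side" or "top" or "wrist"; returns the picture (400x640x3 uint8, red, green, blue); there is no depth.
- arm.get_calibration(name): a dict with "intrinsics" (3x3 intrinsics, pixels), "k1" (the pictures are not rectified: a ray, as slopes to the right and down, at radius r is drawn at 1 + k1 r^2 times it, then the intrinsics apply), "cam_to_world" (4x4, takes a point from camera to world coordinates). Camera axes: x right, y down, z forward; pixel columns grow to the right and rows downward; lengths in m; the calibration is good to about 2 mm. A picture is of the moment at which its call begins: read the wrist's pose just before it. get_calibration takes no time and is no camera call; for the wrist camera it gives the pose at the moment of the call.
A pose or a line that the arm cannot do raises arm.Unreachable and nothing moves.
- arm.sign_off(): hands the job in, once; it reports no verdict.
Readings, each from a call of its own:
- arm.current_t(): time.
- arm.current_joint_positions(): joint angles.
- arm.current_dq(): joint speeds.
- arm.current_tau(): joint torques, N m.
- arm.current_ee_pos(): TCP position.
- arm.current_tool_rot(): TCP orientation.
- arm.current_force(): force on the tool from outside, world axes, zero at the start.
- arm.current_torque(): the same for the moment, N m.
- arm.current_width(): finger opening in m.
Only numpy, scipy, OpenCV 4.12 (cv2) and the standard library are available. Lean on these libraries where they do the work, as an engineer would, in place of code of your own. Each camera call takes 0.05 s, during which the arm holds its last target.

## Working session

There is one attempt and no reset: what is moved stays moved. The work goes in short steps, each a Python script; the robot and the scene stay as the last script left them, time stands still between calls to the robot, and variables do not carry over. Pictures are saved under pics/ and viewed, and the job is handed in when it is done.

```bash
ls; mkdir -p pics; python3 - <<'E'
from rig import arm
import cv2,numpy as np
np.set_printoptions(precision=4,suppress=True)
for n in ["side","top","wrist"]:
    c=arm.get_calibration(n); print(n,c)
    im=arm.snapshot(n); cv2.imwrite(f"pics/{n}0.png",im[:,:,::-1])
print(arm.current_t(),arm.grip_depth,arm.current_tool_rot(),arm.current_width())
E
```

```text
pics
side {'intrinsics': array([[363.5573,   0.    , 322.4943],
       [  0.    , 363.5573, 198.393 ],
       [  0.    ,   0.    ,   1.    ]]), 'k1': -0.0019123139911703913, 'cam_to_world': array([[ 0.8893, -0.2888,  0.3546,  0.1899],
       [-0.4568, -0.5984,  0.6582, -0.7224],
       [ 0.0221, -0.7473, -0.6641,  0.7641],
       [ 0.    ,  0.    ,  0.    ,  1.    ]])}
top {'intrinsics': array([[413.9108,   0.    , 326.8205],
       [  0.    , 413.9108, 202.0342],
       [  0.    ,   0.    ,   1.    ]]), 'k1': -0.1035635219800934, 'cam_to_world': array([[ 0.0099, -0.9914,  0.1303,  0.4027],
       [-0.9999, -0.0089,  0.0087, -0.048 ],
       [-0.0074, -0.1303, -0.9914,  1.3557],
       [ 0.    ,  0.    ,  0.    ,  1.    ]])}
wrist {'intrinsics': array([[349.8333,   0.    , 328.0428],
       [  0.    , 349.8333, 195.6643],
       [  0.    ,   0.    ,   1.    ]]), 'k1': -0.061902476835623, 'cam_to_world': array([[ 0.228 , -0.9368, -0.2653,  0.2173],
       [-0.9737, -0.2197, -0.0612, -0.5907],
       [-0.0009,  0.2723, -0.9622,  0.3848],
       [ 0.    ,  0.    ,  0.    ,  1.    ]])}
0.15 0.0188 [[ 0.9735  0.2288 -0.0002]
 [ 0.2288 -0.9735  0.0009]
 [ 0.0001 -0.0009 -1.    ]] 0.09096952240527022
```

View pics/side0.png

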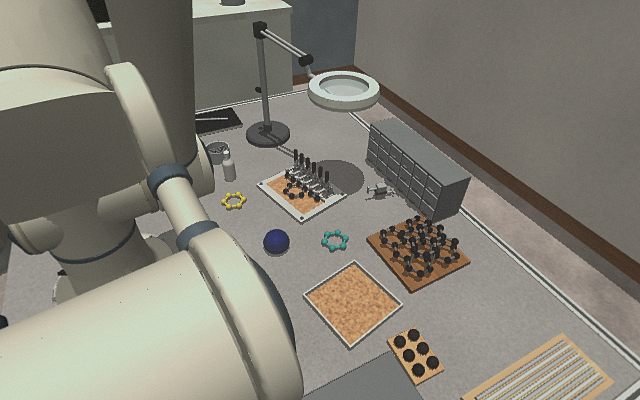

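View pics/top0.png

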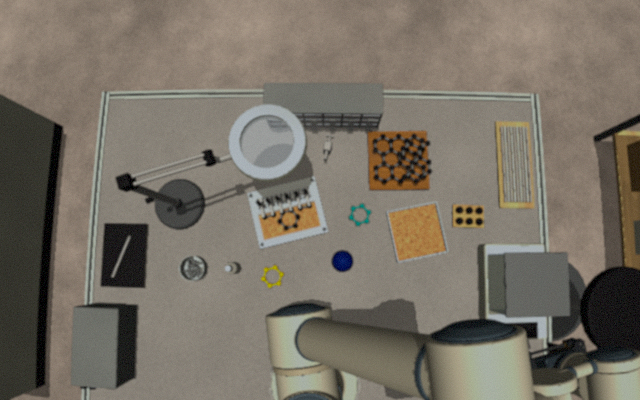

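View pics/wrist0.png

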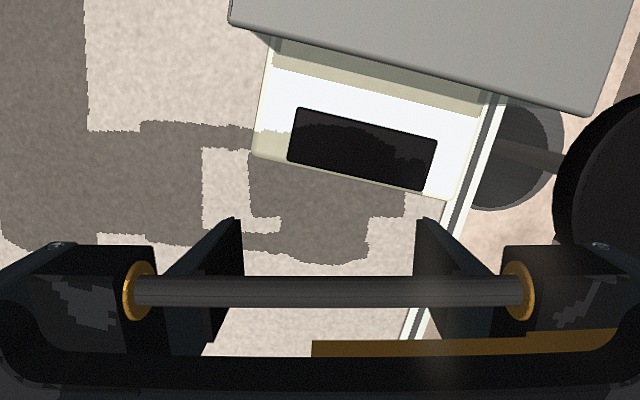

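```bash
python3 - <<'E'
import cv2
a=cv2.imread("pics/top0.png")[165:260,235:345]; cv2.imwrite("pics/top_crop.png",cv2.resize(a,None,fx=6,fy=6,interpolation=cv2.INTER_CUBIC))
a=cv2.imread("pics/side0.png")[135:245,215:375]; cv2.imwrite("pics/side_crop.png",cv2.resize(a,None,fx=5,fy=5,interpolation=cv2.INTER_CUBIC))
E
```

```text
(no output)
```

View pics/top_crop.png

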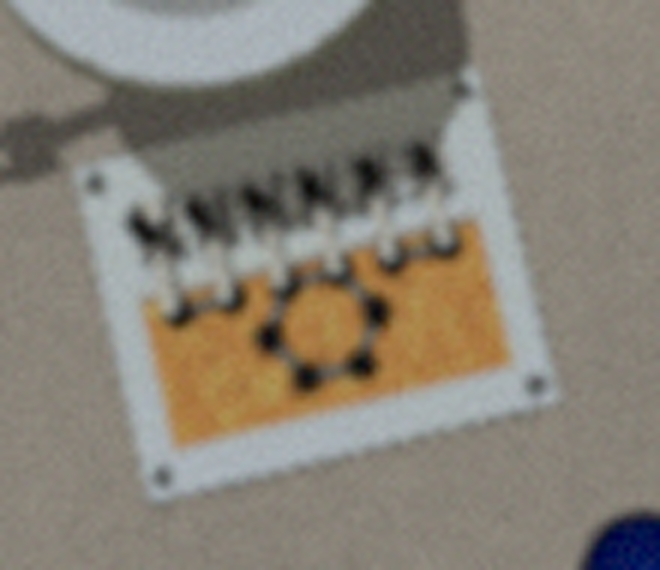

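View pics/side_crop.png

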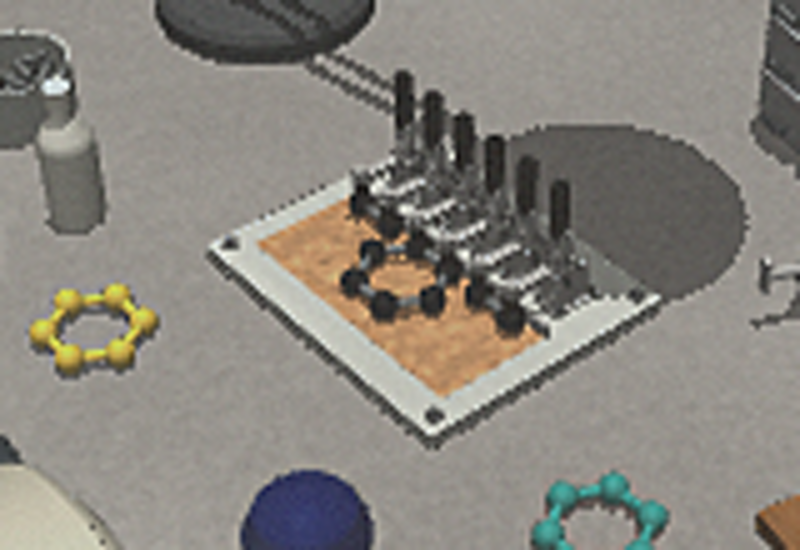

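```bash
cat > h.py <<'E'
import numpy as np,cv2
np.set_printoptions(precision=4,suppress=True)
def ray(c,u,v):
    K=c["intrinsics"];d=np.array([c["k1"],0,0,0,0.])
    p=cv2.undistortPoints(np.array([[[u,v]]],float),K,d)[0,0]
    T=c["cam_to_world"]; r=T[:3,:3]@np.array([p[0],p[1],1]); return T[:3,3],r/np.linalg.norm(r)
def plane(c,u,v,z):
    o,r=ray(c,u,v); return o+r*(z-o[2])/r[2]
def proj(c,P):
    T=np.linalg.inv(c["cam_to_world"]); P=np.atleast_2d(P)
    rv,_=cv2.Rodrigues(T[:3,:3]); q,_=cv2.projectPoints(P.astype(float),rv,T[:3,3],c["intrinsics"],np.array([c["k1"],0,0,0,0.])); return q[:,0]
def tri(rs):
    A=np.zeros((3,3));b=np.zeros(3)
    for o,r in rs:
        M=np.eye(3)-np.outer(r,r);A+=M;b+=M@o
    X=np.linalg.solve(A,b); return X,[np.linalg.norm((np.eye(3)-np.outer(r,r))@(X-o)) for o,r in rs]
E
python3 - <<'E'
from rig import arm
from h import *
c=arm.get_calibration("top"); s=arm.get_calibration("side")
T=lambda x,y:(235+(x+.5)/6-.5,165+(y+.5)/6-.5)
S=lambda x,y:(215+(x+.5)/5-.5,135+(y+.5)/5-.5)
print("screws")
P=[plane(c,*T(*p),.012) for p in [(95,183),(463,88),(535,384),(163,476)]]
for p in P: print(p)
print([np.linalg.norm(P[i]-P[(i+1)%4]) for i in range(4)], np.mean(P,0))
Q=[plane(c,*T(*p),.012) for p in [(75,170),(475,70),(560,400),(150,500)]]
print(np.array(Q),[np.linalg.norm(Q[i]-Q[(i+1)%4]) for i in range(4)], np.mean(Q,0))
for a,b,n in [((95,183),None,''),((463,88),(637,294),'scr'),((535,384),(434,415),'scr'),((163,476),(230,243),'scr'),((305,378),(352,280),'sphL'),((362,366),(384,304),'sphR')]:
    if b: print(n,tri([ray(c,*T(*a)),ray(s,*S(*b))]))
# tray corners
for p in [(387,211),(438,202),(449,253),(397,263)]: print("tray",plane(c,*p,.016))
print("magn", plane(c,268,142,.324)) 
print("paperw",plane(c,343,261,.03))
E
```

```text
screws
[0.6001 0.2159 0.012 ]
[0.6547 0.0142 0.012 ]
[ 0.4922 -0.0272  0.012 ]
[0.4402 0.1736 0.012 ]
[np.float64(0.20896434920955897), np.float64(0.16766808299563463), np.float64(0.20742228480147568), np.float64(0.1654114574614198)] [0.5468 0.0941 0.012 ]
[[ 0.6073  0.2273  0.012 ]
 [ 0.6648  0.0077  0.012 ]
 [ 0.4837 -0.0408  0.012 ]
 [ 0.4272  0.1803  0.012 ]] [np.float64(0.22694793561000773), np.float64(0.18753872746547018), np.float64(0.22824537797047628), np.float64(0.18610065969965023)] [0.5457 0.0936 0.012 ]
scr (array([0.6548, 0.0136, 0.016 ]), [np.float64(0.0009051842303081085), np.float64(0.0009051842303080567)])
scr (array([ 0.4938, -0.0279,  0.0152]), [np.float64(0.0019474949897879156), np.float64(0.0019474949897879082)])
scr (array([0.4416, 0.1726, 0.0158]), [np.float64(0.0015009229315023948), np.float64(0.001500922931502332)])
sphL (array([0.4949, 0.0959, 0.0234]), [np.float64(0.0015638778938622724), np.float64(0.0015638778938623231)])
sphR (array([0.5024, 0.0649, 0.025 ]), [np.float64(0.0023904641266645366), np.float64(0.0023904641266644234)])
tray [ 0.551  -0.2328  0.016 ]
tray [ 0.5821 -0.4013  0.016 ]
tray [ 0.4158 -0.4339  0.016 ]
tray [ 0.3831 -0.2639  0.016 ]
magn [0.693  0.1141 0.324 ]
paperw [ 0.3884 -0.0897  0.03  ]
```

```bash
cat >> h.py <<'E'
def Rz(a): c,s=np.cos(a),np.sin(a); return np.array([[c,-s,0],[s,c,0],[0,0,1]])
class Jig:
    c=np.array([.546,.094,0]); yaw=np.radians(14.7)
    @classmethod
    def w(k,p): return k.c+Rz(k.yaw)@np.asarray(p,float)
    @classmethod
    def j(k,p): return Rz(k.yaw).T@(np.asarray(p,float)-k.c)
    @classmethod
    def R(k,A): return Rz(k.yaw)@A
def Apush(t,flip=False): # jaws along jig y, fingers pointing forward by t
    t=np.radians(t); z=np.array([np.sin(t),0,-np.cos(t)]); x=np.array([np.cos(t),0,np.sin(t)])
    if flip: x=-x
    return np.c_[x,np.cross(z,x),z]
def Agrasp(t,flip=False): # jaws in jig x-z plane
    t=np.radians(t); z=np.array([np.sin(t),0,-np.cos(t)]); y=np.array([np.cos(t),0,np.sin(t)])
    if flip: y=-y
    return np.c_[np.cross(y,z),y,z]
E
python3 - <<'E'
from rig import arm
from h import *
for f in (0,1):
  for t in (35,45,50):
    for p in [(-.08,0,.2),(.0,0,.11),(.08,0,.08)]:
        print(f,t,p,arm.solve_ik(Jig.w(p),Jig.R(Apush(t,f))))
  for t in (0,8):
    for p in [(-.052,0,.018),(-.052,0,.15)]: print('g',f,t,arm.solve_ik(Jig.w(p),Jig.R(Agrasp(t,f))))
E
```

```text
0 35 (-0.08, 0, 0.2) [ -7.8841   8.1981 127.8028  49.5113  16.836   22.9174]
0 35 (0.0, 0, 0.11) [ -2.778   26.2118 124.6398 114.5873  10.9204 -39.449 ]
0 35 (0.08, 0, 0.08) [  0.4513  32.9526 115.0675 104.9585   8.4026 -26.8645]
0 45 (-0.08, 0, 0.2) [-12.5538  12.0971 137.2377 119.078   21.7468 -50.9227]
0 45 (0.0, 0, 0.11) [ -5.4634  32.3059 133.2756 152.4284  31.7758 -80.6194]
0 45 (0.08, 0, 0.08) [ -1.2882  37.3532 122.9103 154.0963  26.4764 -77.9578]
0 50 (-0.08, 0, 0.2) [-15.281   16.8046 142.4248 135.7142  33.2464 -71.1412]
0 50 (0.0, 0, 0.11) [ -6.928   37.5295 137.4798 156.6328  45.3882 -87.4185]
0 50 (0.08, 0, 0.08) [ -2.1981  40.9171 126.4299 158.8101  38.026  -84.0674]
g 0 0 [  2.4432  35.4601 105.2037  -0.      39.3362 -12.2568]
g 0 0 [  2.4432  23.1084  98.7109  -0.      58.1807 -12.2568]
g 0 8 [  1.1169  33.8916 112.1866   4.2448  26.2051 -17.2657]
g 0 8 [  1.1169  19.968  105.3183   2.563   46.9633 -15.2056]
1 35 (-0.08, 0, 0.2) [  -7.8841    8.1981  127.8028   49.5113   16.836  -157.0826]
1 35 (0.0, 0, 0.11) [ -2.778   26.2118 124.6398 114.5873  10.9204 140.551 ]
1 35 (0.08, 0, 0.08) [  0.4513  32.9526 115.0675 104.9585   8.4026 153.1355]
1 45 (-0.08, 0, 0.2) [-12.5538  12.0971 137.2377 119.078   21.7468 129.0773]
1 45 (0.0, 0, 0.11) [ -5.4634  32.3059 133.2756 152.4284  31.7758  99.3806]
1 45 (0.08, 0, 0.08) [ -1.2882  37.3532 122.9103 154.0963  26.4764 102.0422]
1 50 (-0.08, 0, 0.2) [-15.281   16.8046 142.4248 135.7142  33.2464 108.8588]
1 50 (0.0, 0, 0.11) [ -6.928   37.5295 137.4798 156.6328  45.3882  92.5815]
1 50 (0.08, 0, 0.08) [ -2.1981  40.9171 126.4299 158.8101  38.026   95.9326]
g 1 0 [  2.4432  35.4601 105.2037  -0.      39.3362 167.7432]
g 1 0 [  2.4432  23.1084  98.7109  -0.      58.1807 167.7432]
g 1 8 [  1.1169  33.8916 112.1866   4.2448  26.2051 162.7343]
g 1 8 [  1.1169  19.968  105.3183   2.563   46.9633 164.7944]
```

```bash
python3 - <<'E'
from rig import arm
from h import *
import pickle
R=Jig.R(Apush(50))
print(arm.solve_ik(Jig.w((-.10,.0,.22)),R))
arm.move_to(Jig.w((-.10,.0,.22)),R)
d=[]
for i in range(2):
    if i: arm.move_l(Jig.w((-.09,-.05,.19)),feed=.15)
    c=arm.get_calibration("wrist"); im=arm.snapshot("wrist"); d.append((c,im)); cv2.imwrite(f"pics/w{i+1}.png",im[:,:,::-1])
    print(arm.current_t(),arm.current_ee_pos(),arm.current_joint_positions())
pickle.dump(d,open("views.pkl","wb"))
E
```

```text
[-18.4654  10.6894 142.5854 124.0951  30.4016 -60.9123]
2.8 [0.4498 0.0683 0.2202] [-18.5002  10.7032 142.5388 124.0783  30.4096 -60.9053]
3.3917 [0.4711 0.0233 0.1901] [-28.2909  19.5536 142.4657 122.6006  38.3175 -70.1112]
```

View pics/w1.png

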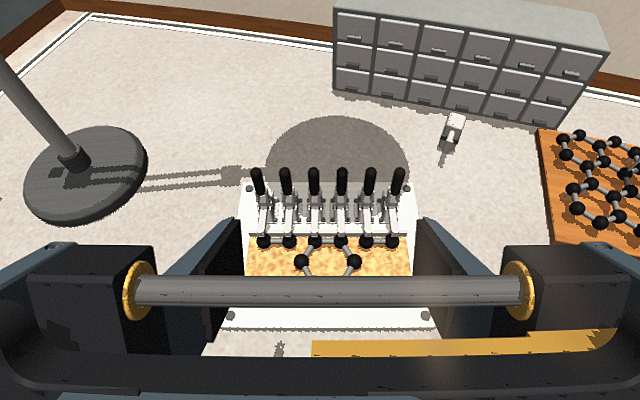

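View pics/w2.png

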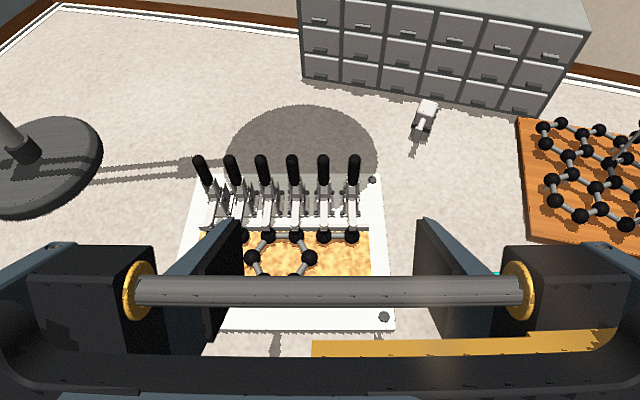

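```bash
python3 - <<'E'
from h import *
import pickle
d=pickle.load(open("views.pkl","rb"))
bx=[(235,155,425,290),(180,145,380,280)]
for i,(c,im) in enumerate(d):
    b=im[:,:,::-1].copy()
    x0,y0,x1,y1=bx[i]
    out=cv2.resize(b[y0:y1,x0:x1],None,fx=4,fy=4,interpolation=cv2.INTER_CUBIC)
    # predicted handle axis end & ring spheres
    y=np.array([-.075,-.045,-.015,.015,.045,.075])
    H=[Jig.w((.04,v,.108)) for v in y]
    S=[Jig.w(p) for p in [(.002,-.015,.021),(.002,.015,.021),(-.024,-.03,.021),(-.024,.03,.021)]]
    for q,col in [(proj(c,H),(0,255,255)),(proj(c,S),(0,0,255))]:
        print(q)
        for u,v in q: cv2.drawMarker(out,(int((u+.5-x0)*4),int((v+.5-y0)*4)),col,0,12,1)
    cv2.imwrite(f"pics/wc{i+1}.png",out)
E
```

```text
[[400.5747 171.4483]
 [371.3798 171.4217]
 [342.0665 171.4163]
 [312.7117 171.4321]
 [283.3922 171.469 ]
 [254.1849 171.527 ]]
[[340.3167 243.2642]
 [314.621  243.2821]
 [354.0822 264.0175]
 [300.8602 264.0568]]
[[354.7613 158.7095]
 [322.7004 158.7575]
 [290.6542 158.844 ]
 [258.7232 158.9687]
 [227.0077 159.1316]
 [195.6081 159.3323]]
[[295.8023 238.0352]
 [268.1313 238.0345]
 [308.9991 260.3566]
 [251.5375 260.2884]]
```

View pics/wc1.png

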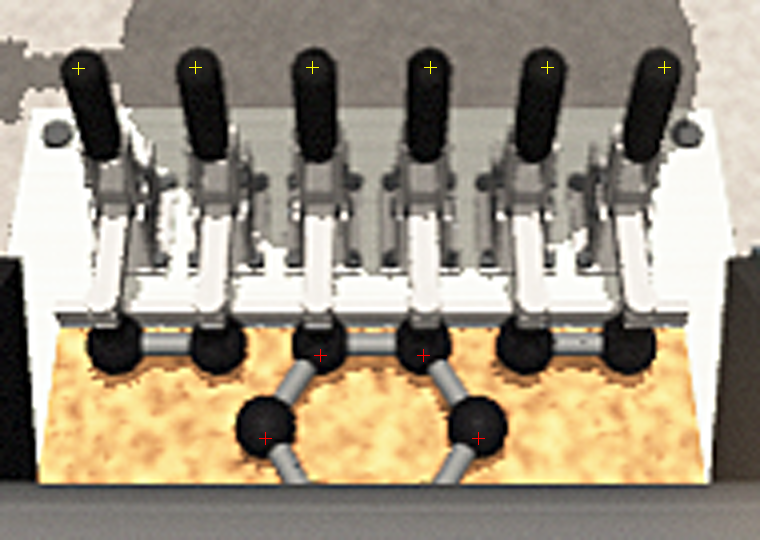

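View pics/wc2.png

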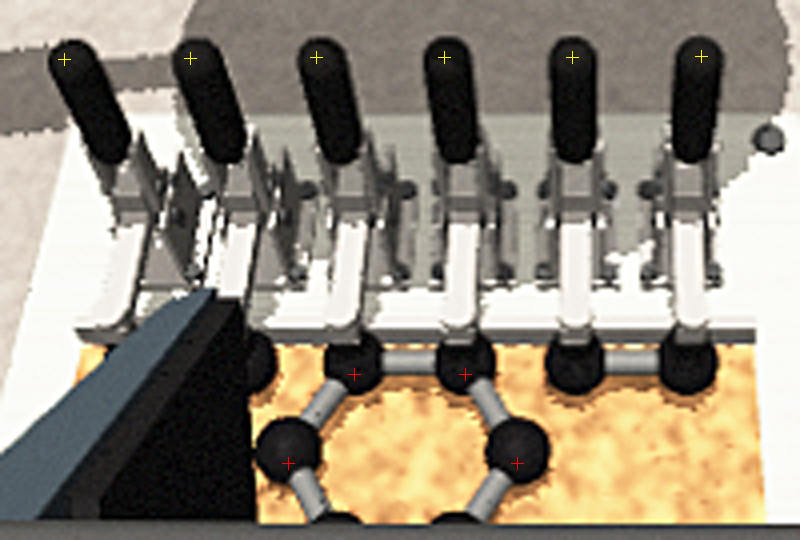

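```bash
python3 - <<'E'
from rig import arm
from h import *
import pickle
d=pickle.load(open("views.pkl","rb"))
bx=[(235,155),(180,145)]
P=lambda i,x,y:(bx[i][0]+x/4-.5,bx[i][1]+y/4-.5)
# sphere contours: dark blobs
def t(n,a,b):
    X,e=tri([ray(d[0][0],*P(0,*a)),ray(d[1][0],*P(1,*b))]); print(n,X,'jig',Jig.j(X),e)
t('sL',(265,427),(289,450)); t('sR',(478,427),(518,450))
t('hL',(319,344),(354,362)); t('hR',(424,344),(466,362))
t('H6',(82,62),(68,55));t('H5',(199,62),(197,54));t('H4',(314,62),(322,53));t('H3',(429,62),(446,53));t('H2',(546,62),(573,53));t('H1',(659,62),(699,53))
t('pair1 a',(526,344),(576,362));t('b',(629,344),(688,362))
t('screw',(686,134),(769,138))
for i,p in [(0,(265,427)),(0,(478,427)),(1,(289,450)),(1,(518,450))]: 
    q=plane(d[i][0],*P(i,*p),.021);print(Jig.j(q))
for i,p in [(0,(686,134)),(0,(57,134)),(1,(769,138))]: 
    q=plane(d[i][0],*P(i,*p),.014);print('scr',q,Jig.j(q))
E
```

```text
sL [0.5187 0.1181 0.0207] jig [-0.0203  0.0303  0.0207] [np.float64(0.00014424650133660022), np.float64(0.00014424650133659022)]
sR [0.5333 0.0597 0.0223] jig [-0.021  -0.03    0.0223] [np.float64(0.0001869689295368445), np.float64(0.00018696892953686981)]
hL [0.5476 0.1105 0.0209] jig [0.0057 0.0155 0.0209] [np.float64(3.3694025178206714e-05), np.float64(3.3694025178107056e-05)]
hR [0.5544 0.0805 0.0228] jig [ 0.0047 -0.0152  0.0228] [np.float64(2.6972590247268696e-05), np.float64(2.697259024726029e-05)]
H6 [0.5673 0.1764 0.1082] jig [0.0415 0.0744 0.1082] [np.float64(0.00026642839761901245), np.float64(0.00026642839761894876)]
H5 [0.5775 0.1486 0.1047] jig [0.0443 0.0448 0.1047] [np.float64(0.00013862697270154074), np.float64(0.00013862697270153866)]
H4 [0.5857 0.1199 0.104 ] jig [0.045 0.015 0.104] [np.float64(5.9885877168115887e-05), np.float64(5.9885877168215254e-05)]
H3 [0.5924 0.0908 0.1049] jig [ 0.0441 -0.0148  0.1049] [np.float64(0.00013325117724794058), np.float64(0.00013325117724812493)]
H2 [0.5994 0.0615 0.1057] jig [ 0.0434 -0.045   0.1057] [np.float64(0.00019658132653149293), np.float64(0.00019658132653145073)]
H1 [0.6093 0.0329 0.1028] jig [ 0.0458 -0.0751  0.1028] [np.float64(0.000171620310023069), np.float64(0.0001716203100230906)]
pair1 a [0.5617 0.0516 0.0233] jig [ 0.0044 -0.045   0.0233] [np.float64(3.2264692860234946e-05), np.float64(3.226469286039941e-05)]
b [0.5695 0.0224 0.0227] jig [ 0.0046 -0.0752  0.0227] [np.float64(4.687717237433569e-05), np.float64(4.6877172374181184e-05)]
screw [0.6554 0.0155 0.0148] jig [ 0.0859 -0.1037  0.0148] [np.float64(0.00021475925432277244), np.float64(0.00021475925432271162)]
[-0.0206  0.0303  0.021 ]
[-0.0206 -0.03    0.021 ]
[-0.0203  0.0302  0.021 ]
[-0.0202 -0.0299  0.021 ]
scr [0.6557 0.0154 0.014 ] [ 0.0862 -0.1039  0.014 ]
scr [0.6031 0.2166 0.014 ] [0.0863 0.1041 0.014 ]
scr [0.6563 0.0155 0.014 ] [ 0.0867 -0.1039  0.014 ]
```

```bash
sed -i 's/c=np.array(\[.546,.094,0\])/c=np.array([.5489,.0948,0])/' h.py; python3 - <<'E'
from rig import arm
from h import *
import pickle
R=Jig.R(Apush(50))
arm.grip(.02); print(arm.current_width(),arm.current_t())
arm.move_l(Jig.w((-.03,0,.105)),R,feed=.2)
arm.move_l(Jig.w((.010,0,.089)),R,feed=.1)
print(arm.current_t(),arm.current_force(),arm.current_joint_positions(), Jig.j(arm.current_ee_pos()))
im=arm.snapshot("wrist");cv2.imwrite("pics/w3.png",im[:,:,::-1])
im=arm.snapshot("side");cv2.imwrite("pics/s3.png",cv2.resize(im[120:260,200:400,::-1],None,fx=4,fy=4))
E
```

```text
0.020038200768788338 4.5417
6.0333 [-0.289  -0.2949  0.6418] [ -6.0151  41.2909 136.3006 158.5352  47.7473 -88.852 ] [ 0.0095 -0.      0.0893]
```

View pics/w3.png

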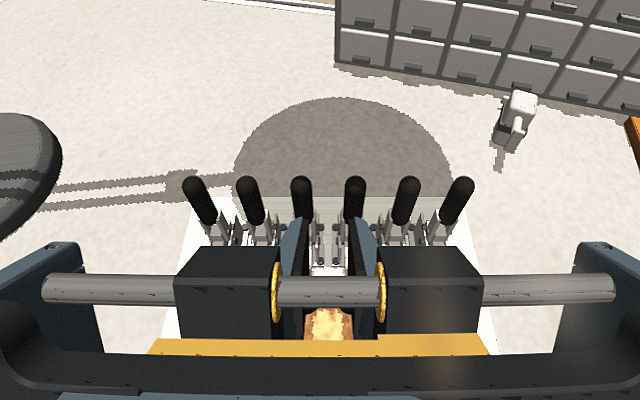

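View pics/s3.png

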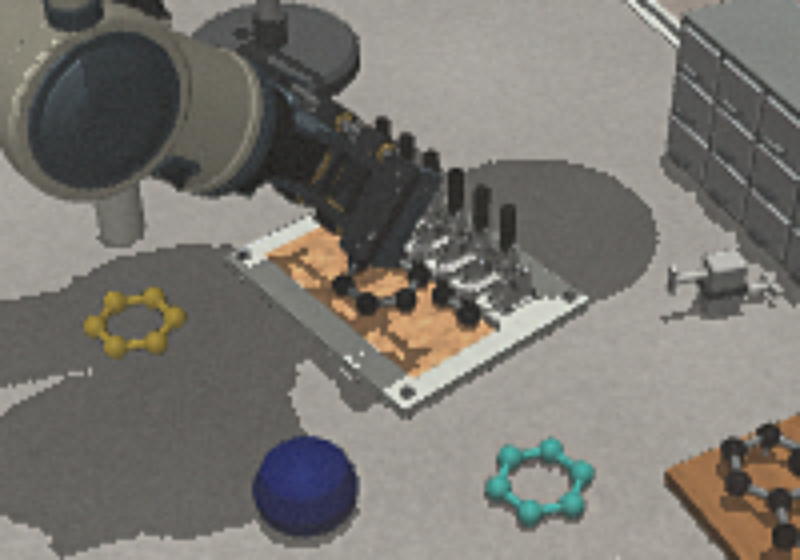

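```bash
python3 - <<'E'
from rig import arm
from h import *
R=Jig.R(Apush(50))
for x,z in [(.03,.087),(.05,.0845),(.065,.082),(.075,.081)]:
    arm.move_l(Jig.w((x,0,z)),R,feed=.06)
    f=arm.current_force(); print(arm.current_t(),Jig.j(arm.current_ee_pos()),Jig.R(np.eye(3)).T@f)
    if np.linalg.norm(f)>30: break
im=arm.snapshot("wrist");cv2.imwrite("pics/w4.png",im[:,:,::-1])
E
```

```text
6.6167 [0.0302 0.     0.0871] [-1.7565 -0.7671  2.0652]
7.1 [0.0497 0.0001 0.0841] [-2.887   0.1546 -0.9542]
7.5 [ 0.0653 -0.      0.0821] [-0.7901  0.7011  0.0899]
7.8167 [ 0.0752 -0.      0.081 ] [ 0.0392  0.0986 -0.4287]
```

View pics/w4.png

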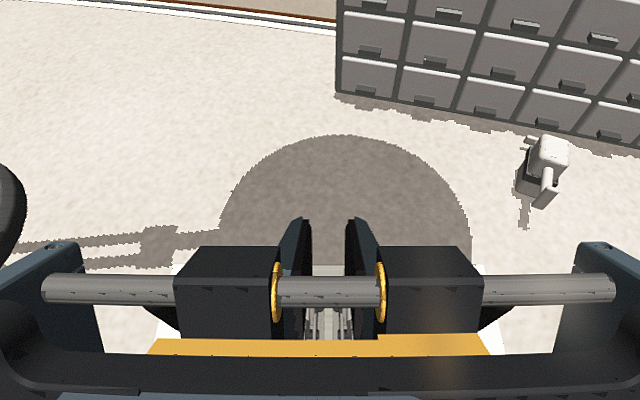

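```bash
python3 - <<'E'
from rig import arm
from h import *
R=Jig.R(Apush(50))
for x,z in [(.08,.0805),(.084,.080)]:
    arm.move_l(Jig.w((x,0,z)),R,feed=.05)
    f=arm.current_force(); print(arm.current_t(),Jig.j(arm.current_ee_pos()),Jig.R(np.eye(3)).T@f)
    if np.linalg.norm(f)>30: break
arm.move_l(Jig.w((.03,0,.092)),R,feed=.1)
arm.move_l(Jig.w((-.09,-.02,.20)),R,feed=.2)
c=arm.get_calibration("wrist");im=arm.snapshot("wrist");cv2.imwrite("pics/w5.png",im[:,:,::-1])
print(arm.current_t(),arm.current_force())
E
```

```text
8.1167 [0.0798 0.     0.0803] [-2.4488  1.1168  0.3676]
8.3667 [0.0832 0.0002 0.0795] [-6.7905  0.4935  0.9101]
10.125 [0.6244 0.9185 0.2259]
```

View pics/w5.png

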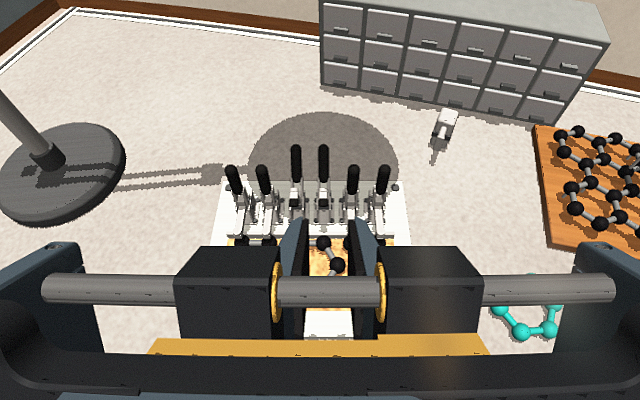

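```bash
python3 - <<'E'
from rig import arm
from h import *
c=arm.get_calibration("wrist");b=cv2.imread("pics/w5.png")
x0,y0,x1,y1=215,130,405,270
out=cv2.resize(b[y0:y1,x0:x1],None,fx=4,fy=4,interpolation=cv2.INTER_CUBIC)
for q,col in [(1.15,(0,0,255)),(1.3,(0,255,255)),(1.48,(255,255,0))]:
    for y in (-.015,.015):
        a=.53*q
        s=58
        P=Jig.w((.04+(14*np.sin(q)+s*np.sin(a))/1e3,y,.036+(14*np.cos(q)+s*np.cos(a))/1e3))
        u,v=proj(c,P)[0]; print(q,u,v); cv2.drawMarker(out,(int((u+.5-x0)*4),int((v+.5-y0)*4)),col,0,10,1)
cv2.imwrite("pics/wc5.png",out)
E
```

```text
1.15 323.3015322925345 143.93820528235204
1.15 295.4618953248495 143.97493949111782
1.3 323.37795305514567 143.93622247973093
1.3 296.00348289743505 143.9718979342366
1.48 323.4664387511991 144.69799665955463
1.48 296.6287673986823 144.73211677050242
```

View pics/wc5.png

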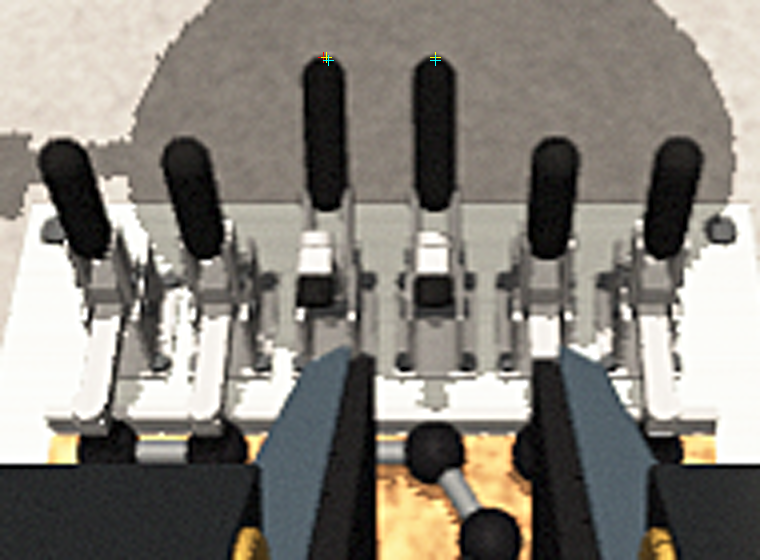

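```bash
python3 - <<'E'
from rig import arm
from h import *
s=arm.get_calibration("side");im=arm.snapshot("side")[:,:,::-1]
x0,y0,x1,y1=270,130,370,220
out=cv2.resize(im[y0:y1,x0:x1],None,fx=6,fy=6,interpolation=cv2.INTER_CUBIC)
for q,col in [(1.15,(0,0,255)),(1.3,(0,255,255)),(1.48,(255,255,0))]:
    for y in (-.015,.015):
        a=.53*q
        P=Jig.w((.04+(14*np.sin(q)+58*np.sin(a))/1e3,y,.036+(14*np.cos(q)+58*np.cos(a))/1e3))
        u,v=proj(s,P)[0]; cv2.drawMarker(out,(int((u+.5-x0)*6),int((v+.5-y0)*6)),col,0,10,1)
cv2.imwrite("pics/s5.png",out)
E
```

```text
(no output)
```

View pics/s5.png

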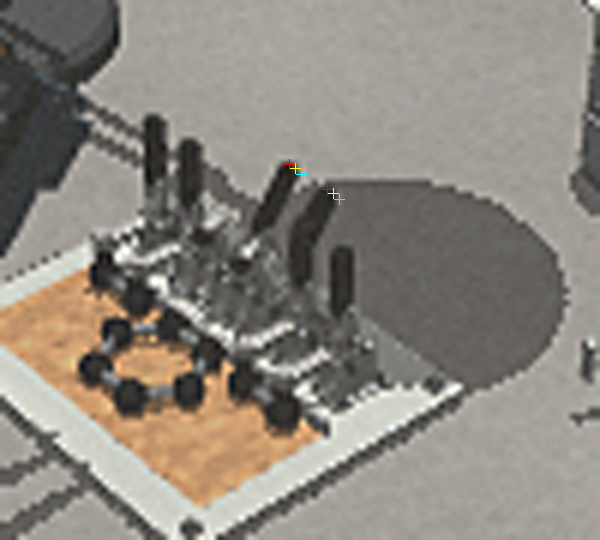

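```bash
python3 - <<'E'
from rig import arm
from h import *
R=Jig.R(Apush(50))
arm.move_l(Jig.w((.03,0,.092)),R,feed=.2)
arm.move_l(Jig.w((.08,0,.081)),R,feed=.1)
for x in (.083,.085,.087,.089,.091):
    arm.move_l(Jig.w((x,0,.080)),R,feed=.04)
    f=arm.current_force(); print(arm.current_t(),Jig.j(arm.current_ee_pos()),Jig.R(np.eye(3)).T@f)
    if np.linalg.norm(f)>15: break
arm.move_l(Jig.w((.03,0,.095)),R,feed=.12)
arm.move_l(Jig.w((-.07,0,.16)),R,feed=.25)
print(arm.current_t(),arm.current_joint_positions())
s=arm.get_calibration("side");im=arm.snapshot("side")[:,:,::-1]
x0,y0,x1,y1=270,130,370,220
cv2.imwrite("pics/s6.png",cv2.resize(im[y0:y1,x0:x1],None,fx=6,fy=6,interpolation=cv2.INTER_CUBIC))
E
```

```text
12.0917 [ 0.0828 -0.      0.0799] [-0.7174  0.1423  0.0544]
12.3417 [0.085 0.    0.08 ] [ 0.5663 -0.3038 -0.453 ]
12.5917 [0.0867 0.0001 0.0799] [-2.4834 -0.2199  1.5398]
12.8417 [0.0874 0.0002 0.0794] [-16.072   -1.8663   6.4895]
14.125 [-13.4916  28.1964 144.6856 148.5939  43.9227 -85.2439]
```

View pics/s6.png

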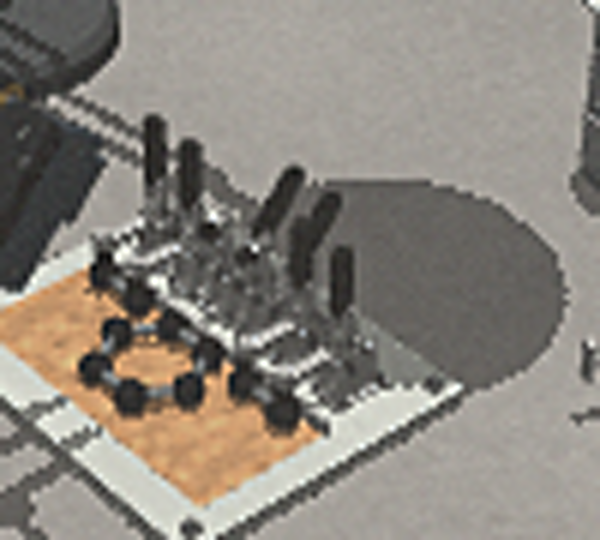

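```bash
python3 - <<'E'
from rig import arm
from h import *
R=Jig.R(Apush(50))
arm.move_l(Jig.w((-.11,0,.26)),R,feed=.25)
G=Jig.R(Agrasp(8))
print(arm.solve_ik(Jig.w((-.055,0,.16)),G))
arm.move_to(Jig.w((-.055,0,.16)),G)
arm.grip(.028)
print(arm.current_t(),Jig.j(arm.current_ee_pos()),arm.current_width())
im=arm.snapshot("wrist");cv2.imwrite("pics/w6.png",im[:,:,::-1])
im=arm.snapshot("side")[:,:,::-1];cv2.imwrite("pics/s7.png",im)
E
```

```text
[  1.1218  19.0816 104.6204   2.4986  48.5459 -15.1056]
17.3417 [-0.0551 -0.0001  0.1601] 0.027984403549526086
```

View pics/w6.png

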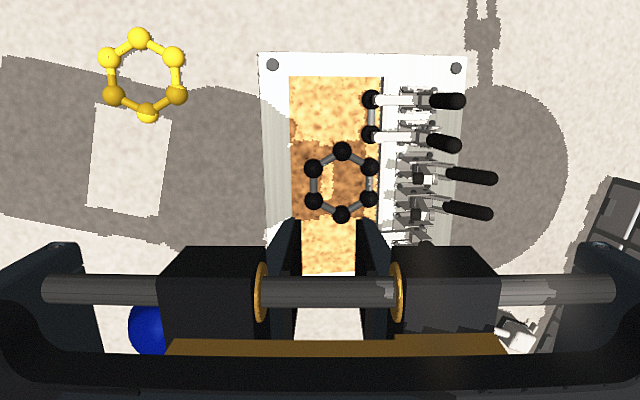

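View pics/s7.png

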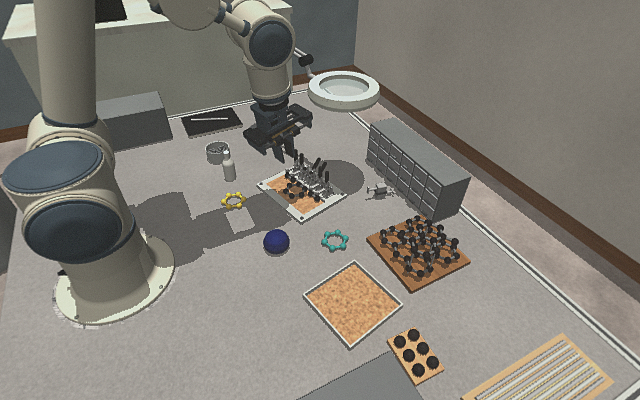

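```bash
python3 - <<'E'
from rig import arm
from h import *
c=arm.get_calibration("wrist");b=cv2.imread("pics/w6.png")
g=b.max(2); 
m=((g<60)*255).astype(np.uint8)
x0,y0,x1,y1=285,135,400,235
cv2.imwrite("pics/wc6.png",cv2.resize(b[y0:y1,x0:x1],None,fx=6,fy=6,interpolation=cv2.INTER_CUBIC))
sub=m[y0:230,300:385]
n,l,st,ce=cv2.connectedComponentsWithStats(sub)
for k in range(1,n):
    if st[k,4]>60:
        u,v=ce[k]+[300,y0]; p=plane(c,u,v,.021); print(st[k,4],u,v,'jig',Jig.j(p))
# tray corners : cork mask
t=cv2.imread("pics/top0.png"); s=cv2.imread("pics/s7.png")
for n,im,roi in [("top",t,(375,190,460,275)),("side",s,(290,250,415,360))]:
    a,b0,a1,b1=roi; hsv=cv2.cvtColor(im[b0:b1,a:a1],cv2.COLOR_BGR2HSV)
    mm=cv2.inRange(hsv,(5,70,80),(25,255,255)); mm=cv2.morphologyEx(mm,cv2.MORPH_CLOSE,np.ones((5,5)))
    ct=max(cv2.findContours(mm,cv2.RETR_EXTERNAL,cv2.CHAIN_APPROX_NONE)[0],key=cv2.contourArea)
    ap=cv2.approxPolyDP(cv2.convexHull(ct),6,True)[:,0]+[a,b0]; print(n,ap.tolist())
    cc=arm.get_calibration(n)
    for p in ap: print(plane(cc,*p,.005))
E
```

```text
81 367.1358024691358 138.679012345679 jig [-0.0004  0.0407  0.021 ]
287 341.73867595818814 150.93728222996515 jig [-0.0235  0.03    0.021 ]
278 369.9064748201439 166.98561151079136 jig [0.003  0.0146 0.021 ]
289 312.8131487889273 168.07958477508652 jig [-0.0498  0.0151  0.021 ]
257 368.5953307392996 198.14396887159535 jig [ 0.0027 -0.0153  0.021 ]
268 313.3059701492537 200.49626865671644 jig [-0.0498 -0.0154  0.021 ]
243 341.06584362139915 214.38271604938274 jig [-0.0236 -0.0302  0.021 ]
235 366.39574468085107 223.51489361702127 jig [ 0.0013 -0.0407  0.021 ]
top [[434, 204], [445, 250], [399, 260], [389, 213]]
[ 0.5768 -0.3907  0.005 ]
[ 0.4256 -0.424   0.005 ]
[ 0.3926 -0.2723  0.005 ]
[ 0.5457 -0.2408  0.005 ]
side [[354, 264], [398, 305], [350, 344], [307, 295]]
[ 0.5514 -0.2361  0.005 ]
[ 0.5827 -0.3874  0.005 ]
[ 0.4316 -0.4194  0.005 ]
[ 0.4008 -0.2666  0.005 ]
```

View pics/wc6.png

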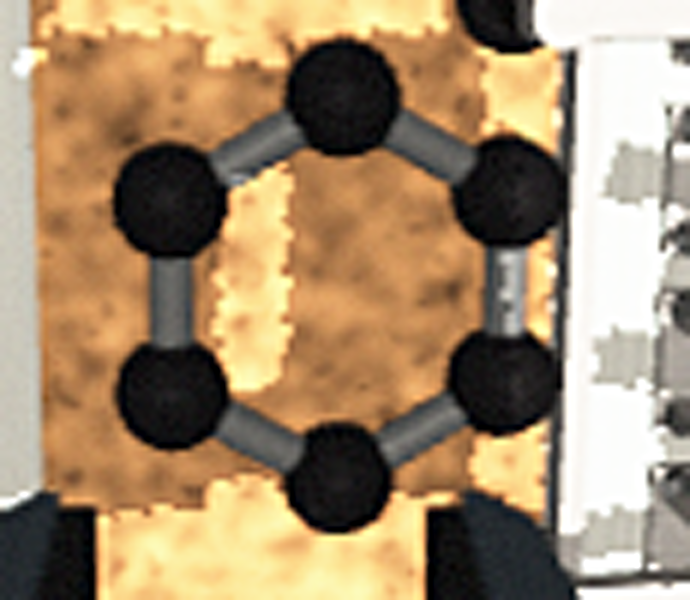

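```bash
python3 - <<'E'
from rig import arm
from h import *
G=Jig.R(Agrasp(8)); X=-.0499
arm.move_l(Jig.w((X,0,.05)),G,feed=.15)
arm.sleep(.1); f0=arm.current_force()
arm.move_l(Jig.w((X,0,.024)),G,feed=.05)
for z in (.020,.0175):
    arm.move_l(Jig.w((X,0,z)),G,feed=.03); f=arm.current_force()-f0; print(z,arm.current_ee_pos()[2],f)
    if np.linalg.norm(f)>8: break
arm.grip(.0);arm.sleep(.1)
print(arm.current_t(),arm.current_width(),arm.current_force()-f0,Jig.j(arm.current_ee_pos()))
im=arm.snapshot("wrist");cv2.imwrite("pics/w7.png",im[:,:,::-1])
E
```

```text
0.02 0.01993694507547692 [-0.1841  1.1952 -1.7331]
0.0175 0.017415693763281295 [-0.2297  0.3542 -0.3311]
20.075 0.016504763995406704 [ 0.1767  0.5949 -0.677 ] [-0.0499 -0.      0.0175]
```

View pics/w7.png

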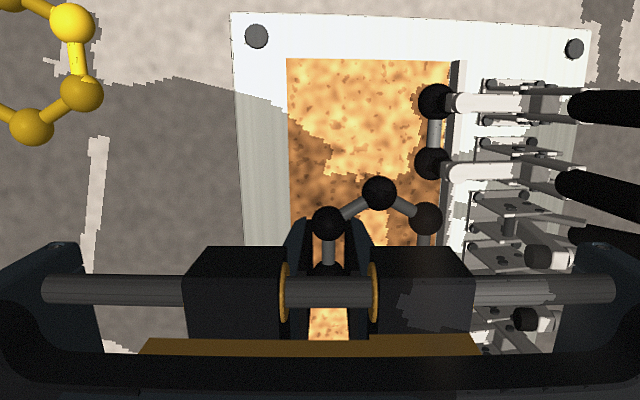

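```bash
python3 - <<'E'
from rig import arm
from h import *
G=Jig.R(Agrasp(8)); X=-.0499
f0=arm.current_force()
arm.move_l(Jig.w((X,0,.030)),G,feed=.04)
print(arm.current_width(),arm.current_force()-f0)
arm.move_l(Jig.w((X-.012,0,.06)),G,feed=.08)
im=arm.snapshot("wrist");cv2.imwrite("pics/w8.png",im[:,:,::-1])
im=arm.snapshot("side")[:,:,::-1];cv2.imwrite("pics/s8.png",cv2.resize(im[100:230,220:380],None,fx=5,fy=5,interpolation=cv2.INTER_CUBIC))
print(arm.current_t(),arm.current_width(),arm.current_force()-f0)
E
```

```text
0.015981662963902896 [-0.1593  0.7069 -2.0635]
21.2333 0.0161551048551972 [-0.623   0.3818 -1.6871]
```

View pics/w8.png

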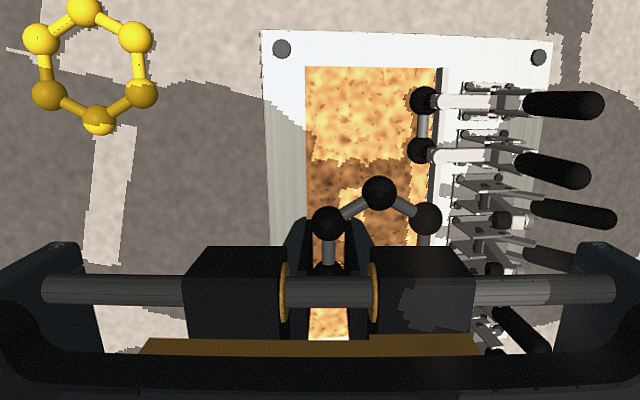

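View pics/s8.png

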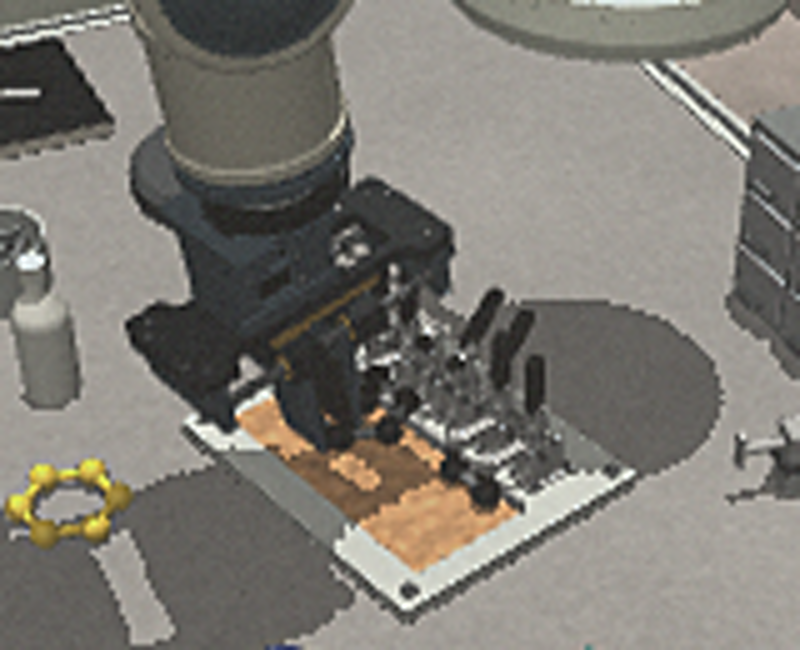

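```bash
cat >> h.py <<'E'
class Tray:
    c=np.array([.488,-.33,0]); yaw=np.radians(11.5)
    @classmethod
    def w(k,p): return k.c+Rz(k.yaw)@np.asarray(p,float)
    @classmethod
    def j(k,p): return Rz(k.yaw).T@(np.asarray(p,float)-k.c)
E
python3 - <<'E'
from rig import arm
from h import *
import pickle
arm.move_l(Jig.w((-.10,0,.17)),Jig.R(Agrasp(8)),feed=.2)
R=Rz(Tray.yaw)@Agrasp(8)
d=[]
print(arm.solve_ik(Tray.w((-.026,0,.17)),R))
arm.move_to(Tray.w((-.026,0,.17)),R)
for i,z in enumerate((.17,.10)):
    if i: arm.move_l(Tray.w((-.026,0,z)),R,feed=.15)
    arm.sleep(.1)
    c=arm.get_calibration("wrist");im=arm.snapshot("wrist");d.append((c,im));cv2.imwrite(f"pics/t{i}.png",im[:,:,::-1])
    print(arm.current_t(),arm.current_ee_pos(),arm.current_width(),arm.current_force())
pickle.dump(d,open("tray.pkl","wb"))
E
```

```text
[-46.12    24.5212  92.6336   7.8992  58.7836 -61.479 ]
23.6167 [ 0.4629 -0.3341  0.17  ] 0.01607351602275934 [ 0.4857 -0.2599 -0.2266]
24.3833 [ 0.4631 -0.3356  0.1011] 0.016722933804106055 [-0.6099 -0.3721 -0.5631]
```

View pics/t0.png

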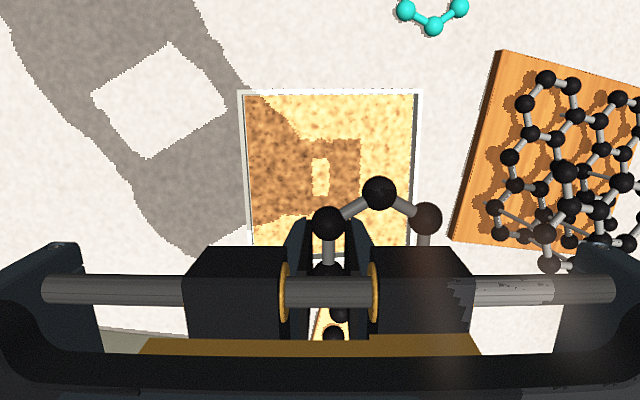

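View pics/t1.png

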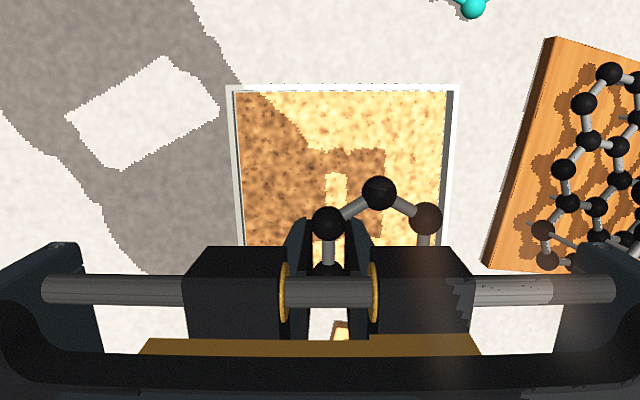

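```bash
python3 - <<'E'
import cv2
import numpy as np
a=cv2.imread("pics/t0.png");b=cv2.imread("pics/t1.png")
f=lambda im,x,y:cv2.resize(im[y:y+40,x:x+50],None,fx=7,fy=7,interpolation=cv2.INTER_CUBIC)
cv2.imwrite("pics/tc.png",np.vstack([np.hstack([f(a,225,75),f(a,390,75)]),np.hstack([f(b,215,70),f(b,425,70)])]))
E
```

```text
(no output)
```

View pics/tc.png

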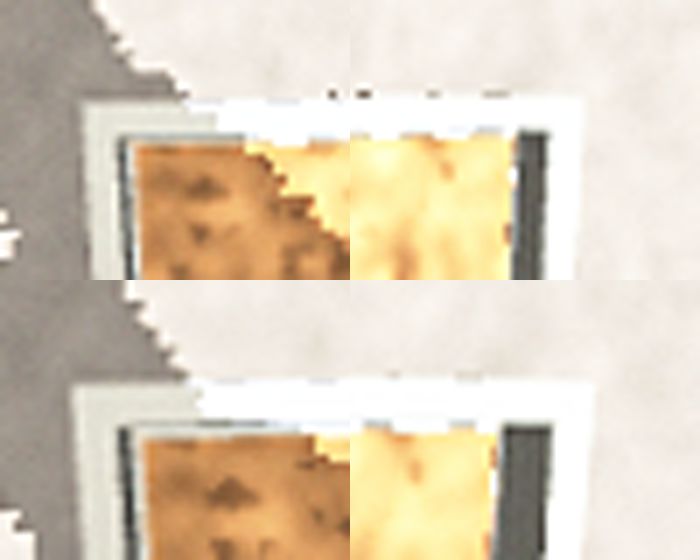

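```bash
python3 - <<'E'
from h import *
import pickle
d=pickle.load(open("tray.pkl","rb"))
for n,a,b,z in [('oL',(236.4,89.6),(225.3,85),.016),('oR',(423.1,88.6),(460,84.7),.016),('fL',(244.6,95.3),(235.7,92.6),.005),('fR',(413.1,94.7),(446,91.4),.005)]:
    X,e=tri([ray(d[0][0],*[v-.5 for v in a]),ray(d[1][0],*[v-.5 for v in b])]); print(n,X,Tray.j(X),e[0])
    for i,p in enumerate((a,b)): print('   ',Tray.j(plane(d[i][0],p[0]-.5,p[1]-.5,z)))
E
```

```text
oL [ 0.3858 -0.2635  0.0023] [-0.0869  0.0855  0.0023] 6.411009697625586e-06
    [-0.0854  0.0852  0.016 ]
    [-0.085   0.0851  0.016 ]
oR [ 0.5529 -0.2286  0.0193] [0.0838 0.0865 0.0193] 0.00025898522174908615
    [0.0851 0.0868 0.016 ]
    [0.0856 0.0863 0.016 ]
fL [ 0.3936 -0.2672  0.0011] [-0.08    0.0803  0.0011] 0.00013297836692028066
    [-0.0796  0.0804  0.005 ]
    [-0.0796  0.0802  0.005 ]
fR [ 0.5492 -0.2345  0.0072] [0.079  0.0814 0.0072] 0.00010621538074405212
    [0.0799 0.0813 0.005 ]
    [0.0801 0.0815 0.005 ]
```

```bash
python3 - <<'E'
from rig import arm
from h import *
R=Rz(Tray.yaw)@Agrasp(8)
def F():
    v=[]
    for _ in range(4): arm.sleep(.03); v.append(arm.current_force())
    return np.mean(v,0)
arm.move_l(Tray.w((-.026,0.001,.03)),R,feed=.15)
arm.move_l(Tray.w((-.026,0.001,.0145)),R,feed=.06)
arm.sleep(.1);f0=F()
z=.0145
while z>.0092:
    z-=.001 if z>.0125 else .0006
    arm.move_l(Tray.w((-.026,.001,z)),R,feed=.02)
    f=F()-f0; m=arm.current_torque(); print(round(z,4),arm.current_ee_pos()[2],f,arm.current_width(),arm.current_t())
    if f[2]>1.5: break
im=arm.snapshot("wrist");cv2.imwrite("pics/t2.png",im[:,:,::-1])
im=arm.snapshot("side")[:,:,::-1];cv2.imwrite("pics/s9.png",cv2.resize(im[230:360,280:440],None,fx=5,fy=5,interpolation=cv2.INTER_CUBIC))
E
```

```text
0.0135 0.013512406311090755 [-0.8224  0.0118 -0.5848] 0.016464829004052675 26.025
0.0125 0.012483225417998987 [-0.4136 -0.5098  0.1761] 0.01654403147863623 26.4083
0.0119 0.011931315044910105 [-0.3995 -0.0462 -0.4161] 0.015907477039332634 26.7917
0.0113 0.011290729186457588 [0.1512 0.0607 0.0493] 0.016545665522783578 27.175
0.0107 0.010688730995203507 [ 0.3611  0.1482 -0.2499] 0.016340908657139084 27.5583
0.0101 0.01011689332510268 [-0.2018 -0.2519 -0.0425] 0.016098251573492983 27.9417
0.0095 0.00954998383400683 [-0.3019 -0.1233  1.7862] 0.016406783928572477 28.325
```

View pics/t2.png

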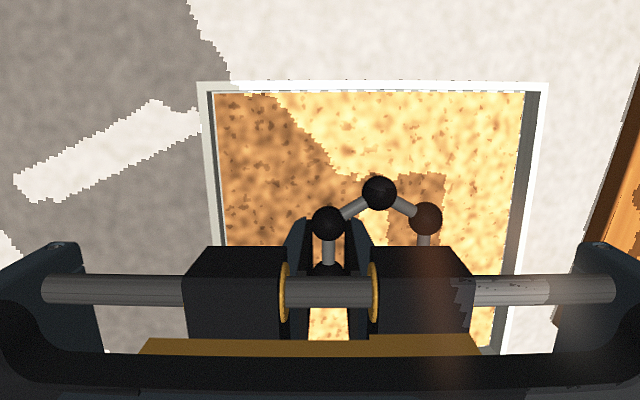

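View pics/s9.png

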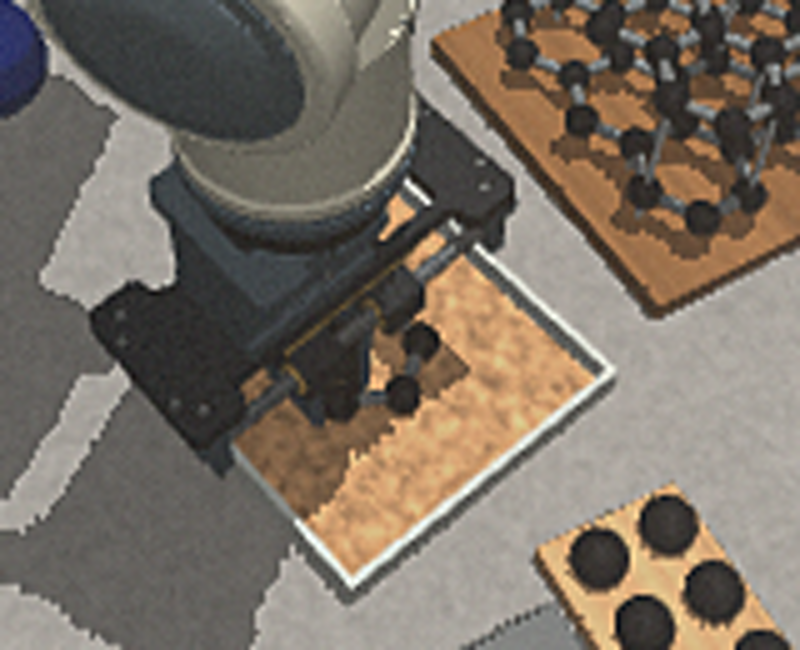

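```bash
python3 - <<'E'
from rig import arm
from h import *
R=Rz(Tray.yaw)@Agrasp(8)
arm.grip(.026); print(arm.current_width(),arm.current_force())
arm.move_l(Tray.w((-.026,.001,.035)),R,feed=.04)
arm.move_l(Tray.w((-.026,-.0,.15)),R,feed=.2)
arm.move_l(Tray.w((-.06,-.11,.22)),R,feed=.25)
c=arm.get_calibration("wrist")
im=arm.snapshot("wrist")[:,:,::-1];cv2.imwrite("pics/t3.png",im)
im=arm.snapshot("side")[:,:,::-1];cv2.imwrite("pics/s10.png",im);cv2.imwrite("pics/s10c.png",cv2.resize(im[110:360,220:420],None,fx=3,fy=3,interpolation=cv2.INTER_CUBIC)[:600])
im=arm.snapshot("top")[:,:,::-1];cv2.imwrite("pics/top10.png",im)
print(arm.current_t(),arm.current_force())
E
```

```text
0.025865441945794695 [ 0.2884  0.4049 -0.7004]
31.15 [-0.3437  0.8715  0.3348]
```

View pics/t3.png

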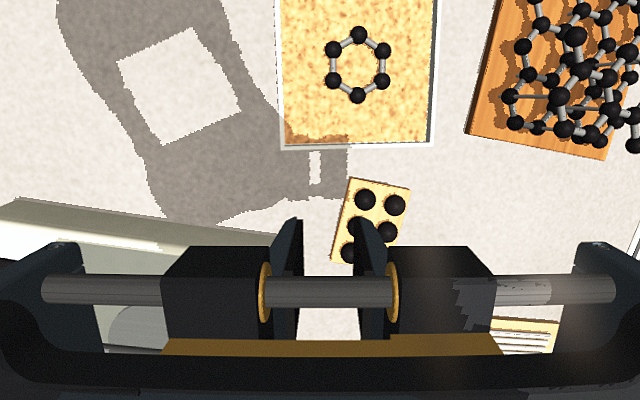

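View pics/s10.png

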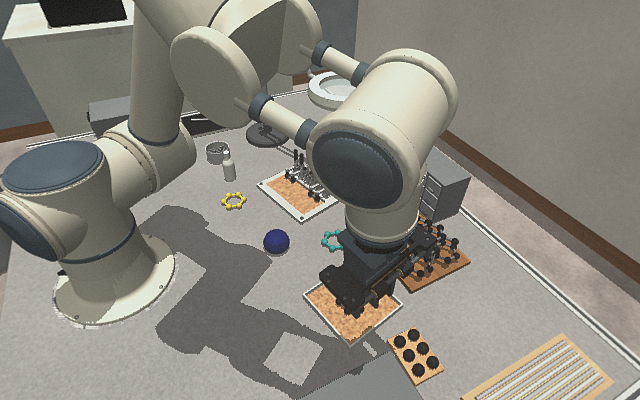

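View pics/top10.png

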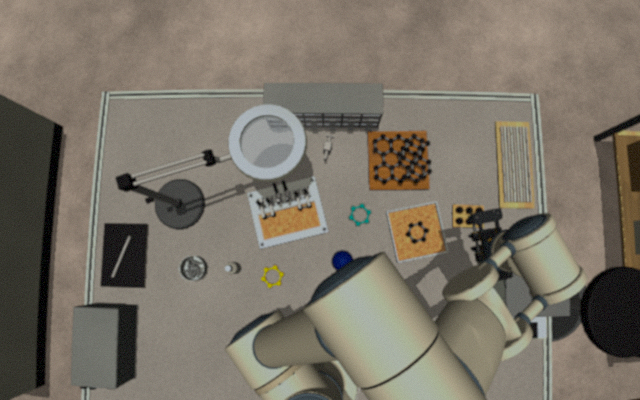

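```bash
python3 - <<'E'
from rig import arm
from h import *
c=arm.get_calibration("wrist");b=cv2.imread("pics/t3.png")
m=((b[15:110,315:400].max(2)<60)*255).astype(np.uint8); n,l,st,ce=cv2.connectedComponentsWithStats(m)
P=[plane(c,*(ce[k]+[315,15]),.013) for k in range(1,n) if st[k,4]>60]
for p in P: print(Tray.j(p))
C=np.mean(P,0); print(len(P),[round(np.linalg.norm(p-C),4) for p in P])
t=cv2.imread("pics/top10.png")[165:260,235:345]
cv2.imwrite("pics/tj.png",cv2.resize(t,None,fx=6,fy=6,interpolation=cv2.INTER_CUBIC))
E
```

```text
[-0.0002  0.0316  0.013 ]
[-0.0265  0.0168  0.013 ]
[0.0254 0.0164 0.013 ]
[-0.0267 -0.0136  0.013 ]
[ 0.026  -0.0135  0.013 ]
[-0.0001 -0.0285  0.013 ]
6 [np.float64(0.0301), np.float64(0.0302), np.float64(0.0297), np.float64(0.0304), np.float64(0.0304), np.float64(0.03)]
```

View pics/tj.png

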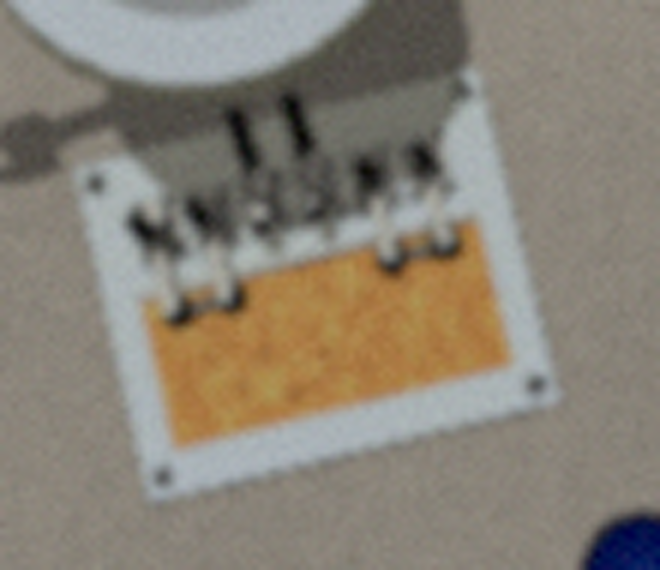

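The ring lies flat: its six spheres all sit 30 mm from their centre when projected at 13 mm height. Clamps 3 and 4 are open, and the other four and both pairs have not moved. I am handing the job in.

```bash
python3 -c "
from rig import arm
arm.sign_off(); print(arm.current_t())"
```

```text
the job is handed in; nothing more can be done
the job is handed in; nothing more can be done
```

The job is handed in, at about 31 s of the 64 s allowed. I threw clamps 3 and 4 (the middle nest) to their stop, lifted the ring out by its free front bond, laid it in the tray and released it.

**Checks that passed:**
- **Ring:** seen from the wrist camera, all six spheres lie 30 mm (±0.4) from their centre at the height they should have. That centre is about 1.5 mm from the tray centre, so the ring is flat. I felt it touch down at about 1.8 N.
- **Clamps:** the push on the handles met the stop at about 17 N. The last top view shows clamps 3 and 4 still open, and the other four locked with both two-sphere pieces in place.
- **Surroundings:** in the last top view the magnifier and the loose items that could be seen look unmoved. I compared them by eye only.

**Checks that were weak or disagreed:**
- **Jig position:** the first fix from the top camera was about 3 mm off along jig x, and I corrected it from the wrist views.
- **Clamp angle:** the first push probably stopped short of the stop and the side view could not settle the angle, so I pushed a second time until it did.
- **Grip width:** the fingers read 16–16.5 mm on the 18 mm spheres, but the ring did not slip or tilt.
- **Tray floor height:** the two-view measurements scattered from 1 to 7 mm. The touch at about 4 mm settled it.

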